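# Click a colour comparator back to its blank

### The job

Bring the colour comparator back to its blank for a zero check: flick the tabs on the edge of its disc with a fingertip, as many clicks as it takes, until the one long tab has clicked home pointing straight up at the index pointer. Flick it gently from outside, without gripping or lifting anything: the comparator stays where it stands, and the other things on the bench are left alone.

Things in the scene. Friction and masses are not known exactly. Their poses are not given: they have to be found in the camera images.
- comparator: Varnish colour comparator, white and grey, 2 to 3 kg, loose on rubber feet. Origin under the centre of its base; x to its back, y to its left, z up; eyepiece side (-x) faces the robot. Base 150 x 240 mm (x, y), 48 mm high. Head block on the left (y 50 to 110 mm) 174 mm high, its glass cell 197 mm. Within 50 mm of the disc nothing but its tabs rises above 182 mm from the table.
- disc_hub (a point): Centre of the upright disc, on its axle, fixed to the comparator at its x 0, y -45 mm, 135 mm above the table; the axle runs along the comparator's x. Black disc 8 mm thick, 92 mm diameter, with eight round-ended tabs 9 mm wide on its rim, one every 45 degrees: seven end 66.5 mm from the centre, one 84.5 mm. At rest a tab is always straight up; the gaps beside it are 35 mm wide.
- long_tab_tip (a point): End of the long tab, 84.5 mm from disc_hub and straight above it when the job is done. The disc's rim is 46 mm above disc_hub, so a closed fingertip lowered into the gap 22 mm to one side of the upright tab, to 51 mm above disc_hub, and swept level 44 mm along the comparator's y to the other side, pushes the disc on by just one click.
- index_pointer (a point): Tip of the small white index pointer, fixed behind the disc, 46 mm straight above disc_hub and 16 mm to the back of it.
- disc (a joint): Turn of the disc, rad. 0 and 2 pi: long tab straight up; growing: its top goes to the comparator's right (-y), clockwise seen from the robot. Turns either way without stop, spring detent every pi/4 (0.785); about 3 N at a tab passes a click, and beyond half way it snaps on by itself. Starts two to six clicks in growing direction past 0 (so four at most the shorter way).
- stain_bottle: Amber dropper bottle, 32 mm diameter, 92 mm tall, loose, right of the comparator. Origin under its centre.
- tint_bottle: White dropper bottle, 32 mm diameter, 92 mm tall, loose, left of the comparator. Origin under its centre.
- varnish_jar: Jar, 54 mm diameter, 65 mm tall, loose, behind the comparator. Origin under its centre.
- marker: White marker pen with blue cap, 140 mm long, 16 mm thick, lying in front of the comparator. Origin under its middle.
- scale: Pocket scale 150 x 130 x 22 mm, to the left. Origin under its centre.
- mixing_cup: Small white cup, 52 mm diameter, 45 mm tall, on the scale. Origin under its centre.
- airbrush: Steel airbrush lying on the bench to the right, 145 mm long, 32 mm high. Origin under its middle.

How it is judged:
By the outcome, as a careful person would: the job done as asked, in the order asked, and still so for the second after the job is handed in, with the robot touching nothing.
It also fails if it takes over 54 s, if anything falls off the work surface, if the arm or the gripper's body presses on something with over 40 N, if the wrist force passes 120 N, or if a joint passes its speed limit or range.

### The arm

A 6-joint arm with a two-finger parallel gripper is mounted at the origin on the work surface. World frame = base frame: x ahead of the robot, y to its left, z up, the work surface at z = 0. Lengths are in m, angles in rad, forces in N, time in s.
With the tool pointing down it reaches from about 0.425 to 0.925 m from the base axis. Payload 12.5 kg.
Tool frame: the origin (TCP) lies on the centre line of the jaws, within the pads' length; the fingertips stand 22 mm ahead of it and the grasp point (between the pads) lies 3 mm ahead of it; z points along the fingers, y is the line along which they close (so a half turn about z gives the same grasp; the last joint's range is limited). The gripper opens to 85 mm and grips with 20 to 120 N. Pads are 22 mm wide; open, the fingers measure 114 mm over their backs; the gripper's body (76 mm by 85 mm) begins 54 mm behind the grasp point. The pads swing forward as they close: fully open they stand 13 mm farther back than shut.
Start: joints at [-1.425, 0.491, 1.559, -0, 1.092, -0.106], TCP at [0.156, -0.605, 0.253] pointing down, gripper open.
Joint ranges: [-3.1, 3.1], [-0.84, 2.19], [0.05, 2.79], [-1.13, 4.28], [0.06, 2.93], [-2.69, 2.69]. Speed limits (rad/s): [2.22, 2.22, 2.79, 3.14, 3.14, 3.14].

### API

Orientations are given as a rotation vector (axis times angle).
In Python, from bench import env, capture, outline_of, place_of gives the robot as it stands. The module is installed in compiled form; this text tells all that it offers.
- The arm moves only by the tool apply_moves, never from a script. Its argument "plan" is a list of rows, each a list of 7 numbers: the opening, from 0 (shut) to 1 (fully open), then the shift along the world's x, y, z in cm, then the turn, a rotation vector about the world's x, y, z in rad. In form: [[claw, dx, dy, dz, rx, ry, rz], ...]. A call has 1 to 5 rows; each row shifts and turns the commanded pose from where the row before left it; what a row does not reach is not made up. A row lasts 1/12 s, in which the tool goes at most 41.7 mm and 7.16 degrees, less where a joint would pass 70% of its speed; a pose out of reach is approached as far as the arm can. A call is refused whole if a number of a shift passes 4.17 or a number of a turn 0.125, either way. A call with a gripper value outside its range is refused whole. The fingers move at their own pace and stop on an object; "squeeze" is the grip in N (left out, the last holds). Time passes only in rows, so rows that do not move let the fingers close. It gives the time, the measured TCP pose, the force, the opening and the grip force at its end, in the units of the state.
- env.get_state(): the state, without advancing time (a new reading comes with each control period).
- capture(name): name is "scene" or "top"; returns a dict with "pixels" (480x640x3 uint8, red, green, blue), "K" (3x3 intrinsics, pixels), "eye" and "attitude" of the camera in the world. Camera axes: x right, y up, looking along -z (the intrinsics and any distortion apply to the point x, -y, -z); pixel columns grow to the right and rows downward; lengths in m; the calibration is good to about 2 mm. A picture is of the moment at which its call begins. There is no depth.
- env.close_job(): hands the job in; it is judged then, once.
Trained networks look in a picture, given as the dict that the camera call returned (one of the last four; its "shot" number tells which), for a name from the list of things; names that differ only in an ending like _2 or _b are one class to them, and where a whole thing is asked for, a point or a joint stands for the part that bears it (a point fixed in the world has none). Each returns a list of dicts, best first, with "p" (0 to 1); they miss things now and then, are a little off and sometimes report something else, mostly with a low value. They report only what shows in the picture. A call takes as long as a camera call.
- outline_of(picture, target): "region" (480x640 bool, what is visible of it).
- place_of(picture, target): "location" ([x, y, z] in m, in world coordinates, good to about 4 mm: a listed point, or the origin of a listed thing).
The state is a dict: "time_s": time; "joints": joint angles; "dq": joint speeds; "tau": joint torques, N m; "tcp_pos": TCP position; "ee_rot": TCP orientation; "wrist_force": force on the tool from outside, world axes, zero at the start; "wrist_torque": the same for the moment, N m; "finger_gap": opening from 0.0 (shut) to 1.0 (fully open); "finger_force": force on a finger pad.
Only numpy, scipy, OpenCV 4.12 (cv2) and the standard library are available. Lean on these libraries where they do the work, as an engineer would, in place of code of your own. Each camera call takes 0.05 s, during which the arm holds its last target. There are 200 camera calls.

## Working session

There is one attempt and no reset: what is moved stays moved. The work goes in short steps, Python scripts to look and compute and a tool call to move; the robot and the scene stay as the last step left them, time stands still between calls to the robot, and variables do not carry over. Pictures are saved under pics/ and viewed, at most 10 in all, crops included, and the job is handed in when it is done.

Besides the shell and the picture viewer there is one more tool, called after "Request:" as name(argument=value, ...), one argument or row to a line, values as JSON. apply_moves: Moves the arm, as the interface text tells. Its arguments: {"type":"object","properties":{"plan":{"type":"array"},"squeeze":{"type":"number"}},"required":["plan"]}

```bash
mkdir -p pics; cat > h.py <<'E'
import numpy as np, cv2
from bench import env, capture, outline_of, place_of
def save(c,n): cv2.imwrite(f'pics/{n}.png', c['pixels'][:,:,::-1])
def proj(c,P):
    A=np.array(c['attitude'],float)
    if A.shape!=(3,3): A=cv2.Rodrigues(A)[0] if A.size==3 else A.reshape(3,3)
    q=(np.atleast_2d(P)-np.array(c['eye']))@A
    q=q*[1,-1,-1]; u=q@np.array(c['K']).T
    return u[:,:2]/u[:,2:]
E
python3 - <<'E'
from h import *
s=env.get_state(); print(s['time_s'],s['tcp_pos'],s['ee_rot'],s['finger_gap'])
for n in ('scene','top'):
    c=capture(n); save(c,n+'0'); print(n,c['eye'],c['attitude'],c['K'],[k for k in c])
    for t in ('comparator','disc_hub','long_tab_tip','index_pointer','stain_bottle','tint_bottle'):
        print(t,[(round(d['p'],2),np.round(d['location'],4)) for d in place_of(c,t)[:2]])
E
```

```text
0.0 [ 0.15569442 -0.60506996  0.25270277] [-3.11558145e+00 -3.94285614e-01  4.91717181e-05] 0.9984897663319084
scene [ 1.1253357  -0.89892857  0.9083637 ] [0.91844581 0.26381738 0.50865837] [[534.33978826   0.         316.58593671]
 [  0.         534.33978826 243.67237706]
 [  0.           0.           1.        ]] ['pixels', 'K', 'eye', 'attitude', 'shot']
comparator [(0.96, array([ 0.5043, -0.0736,  0.0031]))]
disc_hub [(0.87, array([ 0.4953, -0.1153,  0.132 ])), (0.7, array([0.4713, 0.4967, 0.0249]))]
long_tab_tip [(0.91, array([ 0.4806, -0.1777,  0.0766]))]
index_pointer [(0.97, array([ 0.5074, -0.1202,  0.1859]))]
stain_bottle [(0.57, array([ 0.4495, -0.2539, -0.0014]))]
tint_bottle [(0.73, array([ 0.5439,  0.0965, -0.0012])), (0.37, array([ 0.4921, -0.1166,  0.1333]))]
top [0.30263841 0.01463941 1.41996026] [ 0.15404532 -0.15825405 -1.56840504] [[490.35444582   0.         315.72266258]
 [  0.         490.35444582 233.17799487]
 [  0.           0.           1.        ]] ['pixels', 'K', 'eye', 'attitude', 'shot']
comparator [(0.96, array([ 0.5049, -0.0751,  0.0017])), (0.75, array([ 0.501 , -0.4522,  0.0018]))]
disc_hub [(0.96, array([ 0.496 , -0.1193,  0.1306]))]
long_tab_tip [(0.58, array([ 0.481 , -0.1765,  0.0743]))]
index_pointer [(0.7, array([ 0.5121, -0.1221,  0.1823])), (0.37, array([ 0.4455, -0.2494, -0.0033]))]
stain_bottle [(0.44, array([ 0.4458, -0.2471, -0.0016]))]
tint_bottle [(0.48, array([ 0.5444,  0.0963, -0.002 ]))]
```

View pics/scene0.png

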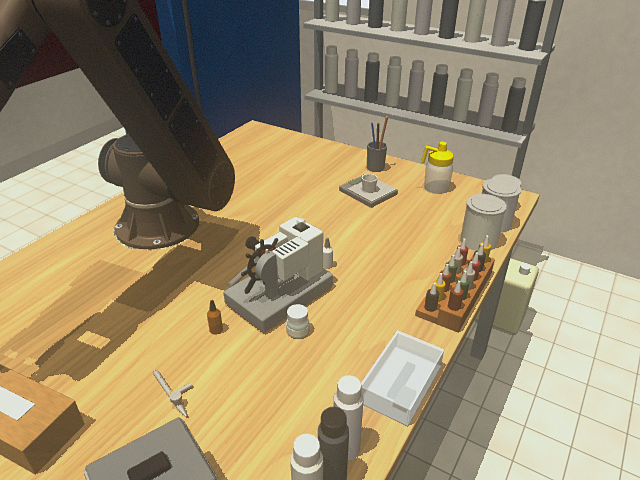

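```bash
cat >> h.py <<'E'
from scipy.optimize import least_squares
def fit():
    """comparator x,y,yaw from several points in both cameras"""
    cs=[capture('scene'),capture('top')]; obs=[]
    mod={'comparator':(0,0,0),'disc_hub':(0,-.045,.135),'index_pointer':(.016,-.045,.181)}
    for c in cs:
        for t,m in mod.items():
            d=place_of(c,t)
            if d and d[0]['p']>.5: obs.append((m,d[0]['location']))
        d=place_of(c,'long_tab_tip'); print('long',[(round(e['p'],2),np.round(e['location'],3)) for e in d[:2]])
    M=np.array([o[0] for o in obs]);L=np.array([o[1] for o in obs])
    w=lambda p:np.c_[p[0]+M[:,0]*np.cos(p[2])-M[:,1]*np.sin(p[2]),p[1]+M[:,0]*np.sin(p[2])+M[:,1]*np.cos(p[2])]
    r=least_squares(lambda p:(w(p)-L[:,:2]).ravel(),[.5,-.07,-.2])
    return r.x,cs,np.abs(r.fun).max()
def T(p,m):
    m=np.atleast_2d(m);c,s=np.cos(p[2]),np.sin(p[2])
    return np.c_[p[0]+m[:,0]*c-m[:,1]*s,p[1]+m[:,0]*s+m[:,1]*c,m[:,2]]
E
python3 - <<'E'
from h import *
p,cs,e=fit(); print(np.round(p,4),e)
print('hub',T(p,(0,-.045,.135)))
pts=[(a,b,z) for z in (.0,.048) for a in(-.075,.075) for b in(-.12,.12)]+[(0,-.045,.135),(.016,-.045,.181),(0,-.045,.2015)]+[(a,b,.174) for b in (.05,.11) for a in (0,)]
for c,n in zip(cs,('s1','t1')):
    im=c['pixels'][:,:,::-1].copy()
    for u in proj(c,T(p,pts)): cv2.circle(im,(int(u[0]),int(u[1])),2,(0,0,255),-1)
    u=proj(c,T(p,(0,-.045,.135)))[0].astype(int)
    x0,y0=np.clip(u-[130,100],0,[380,280]); cv2.imwrite(f'pics/{n}.png',cv2.resize(im[y0:y0+200,x0:x0+260],None,fx=3,fy=3,interpolation=cv2.INTER_CUBIC)); print(x0,y0)
E
```

```text
long [(0.72, array([ 0.479, -0.176,  0.076]))]
long [(0.79, array([ 0.482, -0.175,  0.079]))]
[ 0.5043 -0.0741 -0.2084] 0.0043879363574836905
hub [[ 0.49501206 -0.1181554   0.135     ]]
133 162
234 157
```

View pics/s1.png

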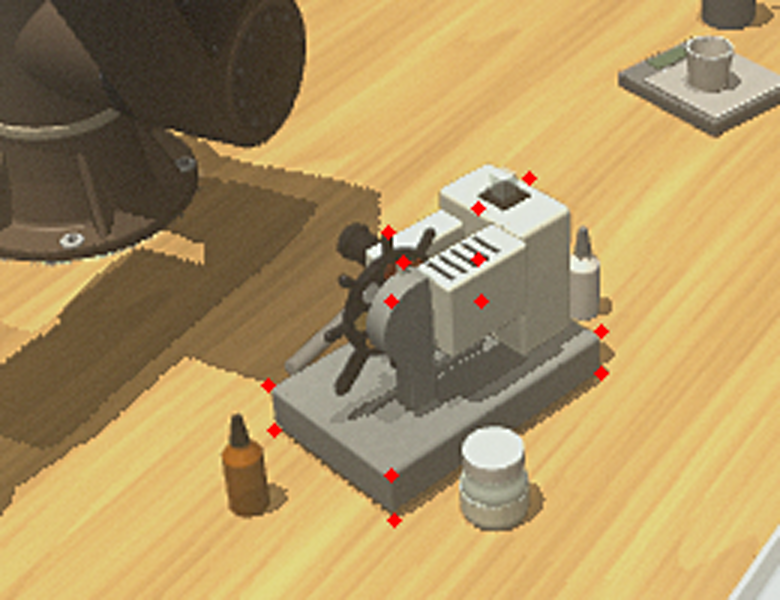

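View pics/t1.png

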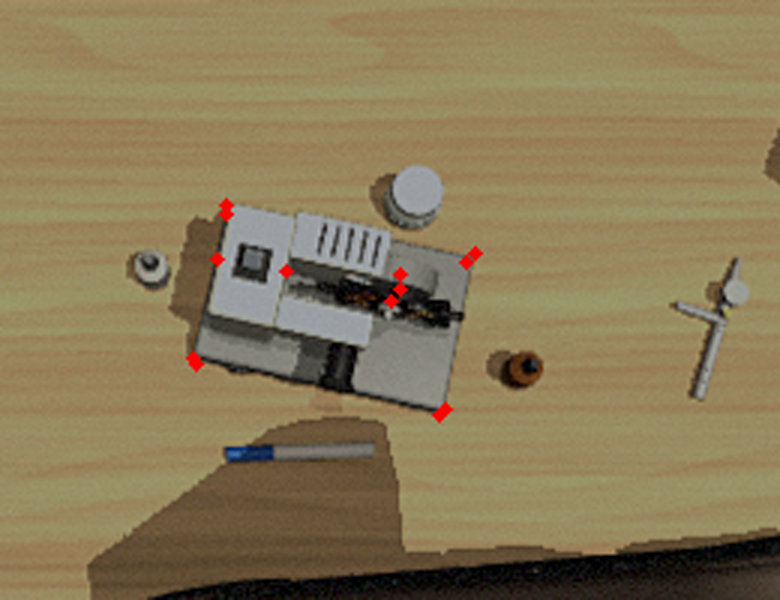

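Request:
apply_moves(
  plan=[
    [0,2.2,3.1,0.4,0,0,0.111],
    [0,2.2,3.1,0.4,0,0,0.111],
    [0,2.2,3.1,0.4,0,0,0.111],
    [0,2.2,3.1,0.4,0,0,0.111],
    [0,2.2,3.1,0.4,0,0,0.111],
  ],
  squeeze=20,
)

```text
time_s: 1.62
tcp_pos: [0.2664, -0.4488, 0.2735]
ee_rot: [2.886, 1.24, 0.0]
wrist_force: [0.9, -0.3, 0.2]
finger_gap: 0.3
finger_force: 0.0
```

Request:
apply_moves(
  plan=[
    [0,2.2,3.1,0,0,0,0.111],
    [0,2.2,3.1,0,0,0,0.111],
    [0,2.2,3.1,0,0,0,0.111],
    [0,2.2,3.1,0,0,0,0.111],
    [0,2.2,3.1,0,0,0,0.111],
  ],
)

```text
time_s: 2.03
tcp_pos: [0.3765, -0.2937, 0.2736]
ee_rot: [2.435, 1.984, 0.0]
wrist_force: [0.7, -0.8, 0.1]
finger_gap: -0.002
finger_force: 0.0
```

Request:
apply_moves(
  plan=[
    [0,2.2,3.1,0,0,0,0],
    [0,2.2,3.1,0,0,0,0],
    [0,2.2,3.1,0,0,0,0],
    [0,2.2,3.1,0,0,0,0],
    [0,2.2,3.1,0,0,0,0],
  ],
)

```text
time_s: 2.45
tcp_pos: [0.4865, -0.1385, 0.2736]
ee_rot: [2.441, 1.977, 0.0]
wrist_force: [0.2, -1.3, -0.6]
finger_gap: 0.001
finger_force: 0.0
```

```bash
python3 - <<'E'
from h import *
s=env.get_state(); print(s['time_s'],s['tcp_pos'],s['ee_rot'])
p,cs,e=fit(); print(np.round(p,4),e, 'hub',T(p,(0,-.045,.135)))
R=cv2.Rodrigues(np.array(s['ee_rot']))[0]; t=np.array(s['tcp_pos'])
tip=t+R[:,2]*.022; c,sn=np.cos(p[2]),np.sin(p[2]); h=T(p,(0,-.045,.135))[0]
d=tip-h; print('tip rel hub in comp',d[0]*c+d[1]*sn,-d[0]*sn+d[1]*c,d[2])
im=[]
for c_ in cs:
    a=c_['pixels'][:,:,::-1].copy(); 
    u=proj(c_,[tip])[0]; cv2.circle(a,(int(u[0]),int(u[1])),1,(0,0,255),-1)
    u=proj(c_,T(p,(0,-.045,.2015)))[0].astype(int)
    x0,y0=u-[50,75]; im.append(cv2.resize(a[y0:y0+150,x0:x0+100],None,fx=4,fy=4,interpolation=cv2.INTER_CUBIC))
cv2.imwrite('pics/a.png',np.hstack(im))
E
```

```text
2.45 [ 0.48654986 -0.13850912  0.27357125] [2.44054697e+00 1.97734109e+00 4.29424875e-04]
long [(0.79, array([ 0.483, -0.174,  0.077]))]
long []
[ 0.5045 -0.0724 -0.268 ] 0.003012894812263342 hub [[ 0.49253535 -0.11581289  0.135     ]]
tip rel hub in comp 0.0002508264619730709 -0.02347317669201784 0.11657125021764714
```

View pics/a.png

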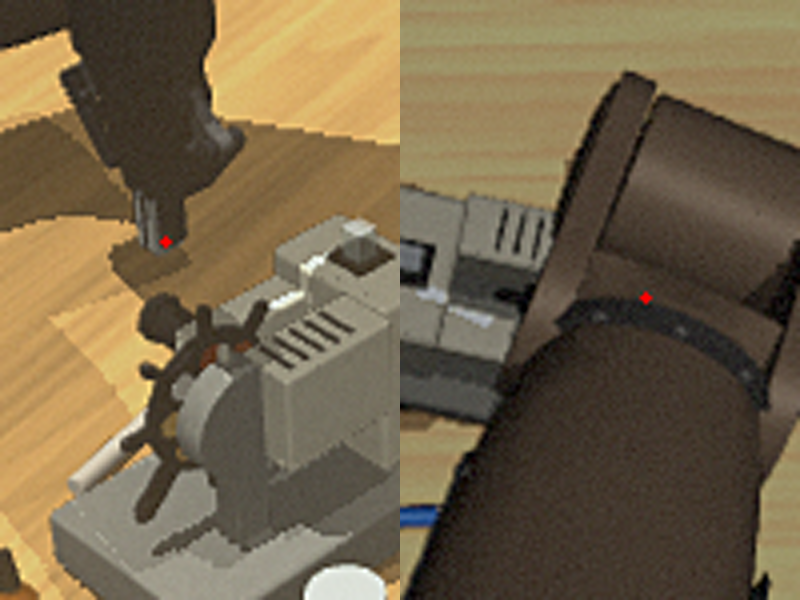

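Request:
apply_moves(
  plan=[
    [0,0,0,-2.0,0,0,0],
    [0,0,0,-2.0,0,0,0],
    [0,0,0,-1.5,0,0,0],
    [0,0,0,-0.9,0,0,0],
    [0,0,0,0,0,0,0],
  ],
)

```text
time_s: 3.37
tcp_pos: [0.4851, -0.1406, 0.2079]
ee_rot: [-2.44, -1.975, 0.002]
wrist_force: [0.8, 0.2, 0.0]
finger_gap: -0.001
finger_force: 0.0
```

Request:
apply_moves(
  plan=[
    [0,0.1,0.45,0,0,0,0],
    [0,0.1,0.45,0,0,0,0],
    [0,0.1,0.45,0,0,0,0],
    [0,0.1,0.45,0,0,0,0],
    [0,0.1,0.45,0,0,0,0],
  ],
)

```text
time_s: 3.78
tcp_pos: [0.491, -0.1175, 0.2099]
ee_rot: [2.44, 1.977, 0.0]
wrist_force: [-0.8, -4.8, -1.8]
finger_gap: 0.001
finger_force: 2.1
```

Request:
apply_moves(
  plan=[
    [0,0.1,0.45,0,0,0,0],
    [0,0.1,0.45,0,0,0,0],
    [0,0.1,0.45,0,0,0,0],
    [0,0.1,0.45,0,0,0,0],
    [0,0,0,0,0,0,0],
  ],
)

```text
time_s: 4.2
tcp_pos: [0.4949, -0.0988, 0.2094]
ee_rot: [-2.44, -1.978, -0.001]
wrist_force: [0.3, -1.5, 0.2]
finger_gap: -0.003
finger_force: 0.0
```

Request:
apply_moves(
  plan=[
    [0,0.1,0.35,0,0,0,0],
    [0,0,0,0,0,0,0],
    [0,0,0,2,0,0,0],
    [0,0,0,2.5,0,0,0],
    [0,0,0,0,0,0,0],
  ],
)

```text
time_s: 4.62
tcp_pos: [0.497, -0.0967, 0.2579]
ee_rot: [2.438, 1.975, 0.005]
wrist_force: [0.6, 0.4, 0.7]
finger_gap: -0.001
finger_force: 0.0
```

```bash
cat > look.py <<'E'
from h import *
import sys
s=env.get_state(); print(s['time_s'],s['tcp_pos'],s['wrist_force'])
p,cs,e=fit(); print(np.round(p,4),e, 'hub',T(p,(0,-.045,.135)))
c=cs[0]; u=proj(c,T(p,(0,-.045,.16)))[0].astype(int); x0,y0=u-[75,65]
cv2.imwrite(f'pics/{sys.argv[1]}.png',cv2.resize(c['pixels'][y0:y0+120,x0:x0+150,::-1],None,fx=4,fy=4,interpolation=cv2.INTER_CUBIC))
E
python3 look.py b
```

```text
4.6167 [ 0.49696279 -0.09670571  0.25788346] [0.58367283 0.41681923 0.71726645]
long [(0.63, array([ 0.478, -0.199,  0.136]))]
long []
[ 0.5072 -0.0716 -0.2847] 0.002535124828301774 hub [[ 0.49460163 -0.11476488  0.135     ]]
```

View pics/b.png

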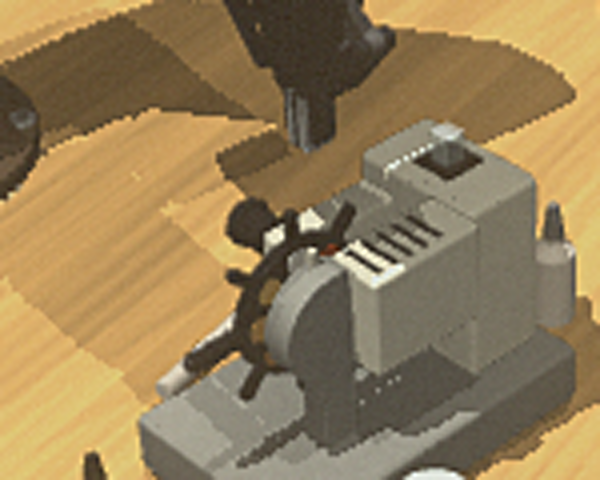

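Request:
apply_moves(
  plan=[
    [0,-0.5,-2.1,0,0,0,0],
    [0,-0.6,-2.1,0,0,0,0],
    [0,0,0,0,0,0,0],
    [0,0,0,-2,0,0,0],
    [0,0,0,0,0,0,0],
  ],
)

```text
time_s: 5.53
tcp_pos: [0.4838, -0.138, 0.2321]
ee_rot: [-2.44, -1.975, 0.002]
wrist_force: [0.8, -0.5, -0.2]
finger_gap: -0.001
finger_force: 0.0
```

Request:
apply_moves(
  plan=[
    [0,0,0,-1.5,0,0,0],
    [0,0,0,-1,0,0,0],
    [0,0,0,0,0,0,0],
    [0,0.1,0.45,0,0,0,0],
    [0,0.1,0.45,0,0,0,0],
  ],
)

```text
time_s: 5.95
tcp_pos: [0.487, -0.1291, 0.2098]
ee_rot: [2.441, 1.977, -0.0]
wrist_force: [-1.3, -2.2, -0.7]
finger_gap: -0.002
finger_force: 1.1
```

Request:
apply_moves(
  plan=[
    [0,0.1,0.45,0,0,0,0],
    [0,0.1,0.45,0,0,0,0],
    [0,0.1,0.45,0,0,0,0],
    [0,0.1,0.45,0,0,0,0],
    [0,0.1,0.45,0,0,0,0],
  ],
)

```text
time_s: 6.37
tcp_pos: [0.4919, -0.1062, 0.2096]
ee_rot: [2.441, 1.977, 0.001]
wrist_force: [-0.1, -0.3, 0.0]
finger_gap: -0.007
finger_force: 0.0
```

Request:
apply_moves(
  plan=[
    [0,0.1,0.45,0,0,0,0],
    [0,0.1,0.45,0,0,0,0],
    [0,0,0,0,0,0,0],
  ],
)

```text
time_s: 6.62
tcp_pos: [0.4939, -0.0969, 0.2095]
ee_rot: [2.44, 1.978, 0.001]
wrist_force: [-0.4, 0.3, 0.0]
finger_gap: -0.003
finger_force: 0.0
```

Now lift clear and look.

Request:
apply_moves(
  plan=[
    [0,0,0.1,0,0,0,0],
    [0,0,0,2,0,0,0],
    [0,0,0,2.5,0,0,0],
    [0,0,0,1.5,0,0,0],
    [0,0,0,0,0,0,0],
  ],
)

```text
time_s: 7.03
tcp_pos: [0.4946, -0.0971, 0.2722]
ee_rot: [2.438, 1.975, 0.004]
wrist_force: [-1.4, 0.6, -0.3]
finger_gap: -0.002
finger_force: 0.0
```

```bash
python3 look.py c
```

```text
7.0333 [ 0.49463449 -0.09713218  0.27216853] [-1.40094392  0.59724471 -0.34169103]
long [(0.95, array([ 0.483, -0.174,  0.194]))]
long []
[ 0.5176 -0.0307 -0.3436] 0.1291426782510437 hub [[ 0.50240392 -0.07311225  0.135     ]]
```

View pics/c.png

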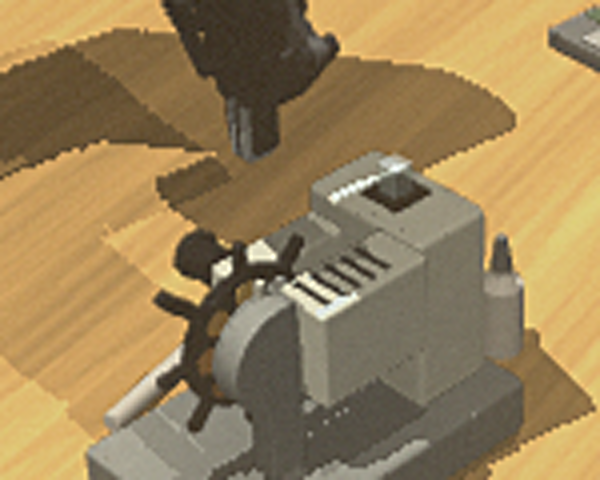

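Request:
apply_moves(
  plan=[
    [0,-0.4,-2.1,0,0,0,0],
    [0,-0.5,-2.1,0,0,0,0],
    [0,0,0,0,0,0,0],
    [0,0,0,-2,0,0,0],
    [0,0,0,-2,0,0,0],
  ],
)

```text
time_s: 7.95
tcp_pos: [0.485, -0.139, 0.2294]
ee_rot: [2.44, 1.975, 0.002]
wrist_force: [0.0, -0.0, -1.3]
finger_gap: -0.002
finger_force: 0.0
```

Request:
apply_moves(
  plan=[
    [0,0,0,-1.5,0,0,0],
    [0,0,0,-0.6,0,0,0],
    [0,0,0,0,0,0,0],
  ],
)

```text
time_s: 8.2
tcp_pos: [0.4844, -0.1385, 0.2072]
ee_rot: [-2.439, -1.976, 0.002]
wrist_force: [0.7, 0.1, -0.4]
finger_gap: -0.002
finger_force: 0.0
```

Request:
apply_moves(
  plan=[
    [0,0.1,0.45,0.1,0,0,0],
    [0,0.1,0.45,0,0,0,0],
    [0,0.1,0.45,0,0,0,0],
    [0,0.1,0.45,0,0,0,0],
    [0,0.1,0.45,0,0,0,0],
  ],
)

```text
time_s: 8.62
tcp_pos: [0.49, -0.116, 0.2098]
ee_rot: [2.44, 1.977, 0.0]
wrist_force: [-0.8, -5.2, -0.8]
finger_gap: -0.0
finger_force: 2.2
```

Request:
apply_moves(
  plan=[
    [0,0.1,0.45,0,0,0,0],
    [0,0.1,0.45,0,0,0,0],
    [0,0.1,0.45,0,0,0,0],
    [0,0.1,0.45,0,0,0,0],
    [0,0,0.2,0,0,0,0],
  ],
)

```text
time_s: 9.03
tcp_pos: [0.4939, -0.0955, 0.2094]
ee_rot: [-2.441, -1.978, -0.001]
wrist_force: [0.3, -0.1, 0.1]
finger_gap: -0.002
finger_force: 0.0
```

Request:
apply_moves(
  plan=[
    [0,0,0,0,0,0,0],
    [0,0,0,2,0,0,0],
    [0,0,0,2.5,0,0,0],
    [0,0,0,3,0,0,0],
    [0,0,0,3,0,0,0],
  ],
)

```text
time_s: 9.45
tcp_pos: [0.4934, -0.0963, 0.3154]
ee_rot: [-2.441, -1.977, 0.001]
wrist_force: [0.7, -0.0, -0.2]
finger_gap: 0.003
finger_force: 0.0
```

```bash
python3 look.py d
```

```text
9.45 [ 0.49343588 -0.09626637  0.31538935] [ 0.72364494 -0.01432414 -0.24151767]
long [(0.68, array([ 0.495, -0.12 ,  0.22 ])), (0.38, array([ 0.368, -0.048, -0.001]))]
long []
[ 0.5075 -0.0725 -0.3149] 0.002604038319972468 hub [[ 0.49358283 -0.11531035  0.135     ]]
```

View pics/d.png

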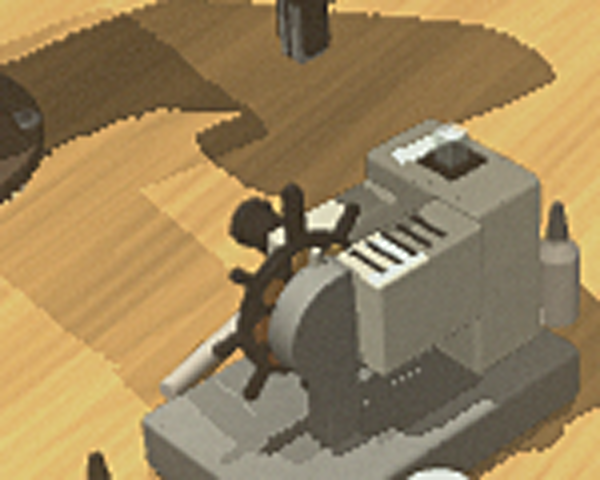

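```bash
python3 - <<'E'
from h import *
a=cv2.imread('pics/scene0.png'); b=capture('scene')['pixels'][:,:,::-1].copy()
for (x,y) in ((225,280),(255,305),(300,225)):
    t=a[y:y+30,x:x+35]; m=cv2.matchTemplate(b[y-10:y+40,x-10:x+45],t,cv2.TM_CCOEFF_NORMED); _,v,_,l=cv2.minMaxLoc(m); print(v,l[0]-10,l[1]-10)
print(env.get_state()['wrist_force']); print(env.close_job())
E
```

```text
0.7228142023086548 0 0
0.9974461197853088 0 0
0.7589104175567627 0 0
[ 0.59876016 -0.06470654  0.14815718]
the job is handed in; nothing more can be done
None
```

The disc is back on its blank: three gentle flicks clicked the long tab home, straight up at the index pointer. The comparator shows no shift in the camera, nothing else on the bench was touched, and the job is handed in at about 9.5 s.

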